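# Clamp a bush in the four-post press with a tommy bar

### The arm

A 6-joint arm with a two-finger parallel gripper is mounted at the origin on a cart in front of the work surface, level with it; the furniture and walls round the work are solid. World frame = base frame: x ahead of the robot, y to its left, z up, the work surface at z = 0. Lengths are in m, angles in rad, forces in N, time in s.
With the tool pointing down it reaches from about 0.375 to 0.975 m from the base axis. Payload 3.8 kg.
Tool frame: the origin (TCP) lies on the centre line of the jaws, within the pads' length; the fingertips stand 17 mm ahead of it and the grasp point (between the pads) lies 2 mm behind it (bot.tip_extent is the distance from the TCP to the fingertips, in m); z points along the fingers, y is the line along which they close (so a half turn about z gives the same grasp; the last joint's range is limited). The gripper opens to 85 mm and grips with 20 to 120 N. Pads are 22 mm wide; open, the fingers measure 114 mm over their backs; the gripper's body (76 mm by 85 mm) begins 54 mm behind the grasp point. The pads swing forward as they close: fully open they stand 13 mm farther back than shut.
Start: joints at [1.115, 0.264, 1.604, -0, 1.274, -0.037], TCP at [0.274, 0.617, 0.248] pointing down, gripper open.
Joint ranges: [-2.63, 2.63], [-0.94, 2.18], [0.31, 2.57], [-1.31, 4.45], [0, 2.66], [-2.55, 2.55]. Speed limits (rad/s): [2.57, 2.57, 3.14, 3.14, 3.14, 3.14].

### API

Orientations are given as a rotation vector (axis times angle).
In Python, from workcell import readout, read_camera, finish_job, bot gives the robot as it stands.
- The arm moves only by the tool jog_arm, never from a script. Its argument "deltas" is one flat list of numbers, 7 for each row, row after row: the shift along the tool's x, y, z in m, then the turn, a rotation vector about the tool's x, y, z in degrees, then the gripper command: -1 is shut, 1 is fully open, values between are in proportion. A call has 1 to 8 rows; each row is the pose to reach, as a shift and turn from the pose commanded when the call began, along the tool's axes at that moment; what a row does not reach only later rows make up. A row lasts 1/10 s, in which the tool goes at most 50 mm and 8.59 degrees, less where a joint would pass 70% of its speed; a pose out of reach is approached as far as the arm can. A call with a gripper value outside its range is refused whole. The fingers move at their own pace and stop on an object; "squeeze" is the grip in N (left out, the last holds). Time passes only in rows, so rows that repeat a pose let the fingers close. It gives the time, the measured TCP pose, the force, the opening and the grip force at its end, in the units of the state.
- readout.read_state(): the state, without advancing time (a new reading comes with each control period).
- read_camera(name): name is "scene" or "top" or "wrist"; returns a dict with "color" (400x640x3 uint8, blue, green, red), "fx", "fy", "cx", "cy" (pixels), "dist" ([k1, k2, p1, p2, k3] as OpenCV has them; the pictures are not rectified), "origin" and "attitude" of the camera in the world. Camera axes: x right, y down, z forward; pixel columns grow to the right and rows downward; lengths in m; the calibration is good to about 2 mm. A picture is of the moment at which its call begins. There is no depth.
- finish_job(): hands the job in; it is judged then, once.
The state is a dict: "time": time; "q": joint angles; "joint_vel": joint speeds; "joint_torque": joint torques, N m; "tool_pos": TCP position; "tcp_rot": TCP orientation; "wrist_force": force on the tool from outside, world axes, zero at the start; "torque": the same for the moment, N m; "width": opening from 0.0 (shut) to 1.0 (fully open); "grip_force": force on a finger pad.
Only numpy, scipy, OpenCV 4.12 (cv2) and the standard library are available. Lean on these libraries where they do the work, as an engineer would, in place of code of your own. Each camera call takes 0.05 s, during which the arm holds its last target. There are 200 camera calls.

### The job

Clamp the bush in the small blue press: use the brass rod as a tommy bar in the holes of the press's steel collar, turning the collar clockwise seen from above and moving the rod from hole to hole, until the pad presses on the bush with about 60 N, which you feel as the collar turning about one and a half times as hard as it did while the pad was still free. Do not wrench the rod, do not overtighten, keep your fingers off the press and leave the other things alone; then lay the rod down on the open bench, clear of the press.

Things in the scene. Friction and masses are not known exactly. Their poses are not given: they have to be found in the camera images.
- rod_mid (a point): Centre of the brass rod (drift) that serves as tommy bar: 130 mm long, 12 to 13 mm thick, 0.11 kg, lying on the bench; its length runs along its y axis, both ends are alike. Gripped 5 to 15 mm past its middle, away from the hole, there is room for fingers beside the press.
- press: Blue four-post screw press, fixed to the bench, open front at its -x side; origin under the centre of its base plate (110 mm along x, 150 along y, 14 thick), z up. A round plate of 138 mm diameter (z 77 to 88 mm) and an X-shaped bridge from post to post (z 118 to 129 mm) hold the collar between them; the post nuts on top end at z = 134 mm, the screw in the centre at z = 148 mm.
- window (a point): Middle of the press's front opening: at its -x side, over the round plate's edge 69 mm from the collar's axis, at hole height. The posts (14 mm diameter, at x = +-24.4, y = +-54.8 mm in the press's frame) let the rod swing about 0.9 rad to either side of the press's -x direction, no farther.
- collar_mid (a point): Point on the collar's axis at the height of the middle of its holes, 103.5 mm above the bench. The collar is a steel ring of 80 mm diameter, 28 mm high, with eight radial holes 45 degrees apart, each 15 mm wide, 16 mm tall and 20 mm deep, with chamfered mouths at the rim and a white tick above each on the collar's top.
- collar (a joint): Angle of the collar in rad, growing as it turns clockwise seen from above (a hole at the front then moves towards the press's +y side). At 0 one hole points exactly along the press's -x; each hole's angle from -x towards +y is this value plus a multiple of 45 degrees. It stays where it is left; each rad lowers the pad by 4 mm.
- pad: Round steel pad of 38 mm diameter under the screw, with a yellow neck; origin at the centre of its lower face. Below it the brass-coloured bush (30 mm diameter, 22 mm high) stands loose on a bed disc whose height, and so the gap under the pad, differs by some mm each time and is not measured. Once on the bush the pad yields on a spring of 30 N per mm.
- collar_rim (a point): Mouth of that hole of the collar which points along the press's -x when the collar's angle is 0: on the rim, 40 mm from the axis. To turn the collar takes about 0.40 N m about its axis while the pad is free (4 N at 100 mm from the axis if the grip adds no twist), and 0.004 N m more for each N with which the pad presses on the bush.
- hex_fold: Red folding hex key set, 36 x 95 x 26 mm, a loose bystander.
- torch: Black torch, 36 x 113 x 36 mm, a loose bystander.
- pliers_orange: Orange pliers, 56 x 171 x 15 mm, a loose bystander.
- tape: Small black roll of tape, 57 x 54 x 19 mm, a loose bystander.
Things that resemble listed ones, but are neither listed nor needed, are in the scene too. What is shaped like the part that bears rod_mid but black is not meant.

How it is judged:
On the way, in this order (a step that is already met when the one before it is completed fails the run):
1. the collar is being turned by the rod in one of its holes (distance of collar_rim from where it was at the start of the episode above 0.015 m and contact force between rod and press above 1 N), for 0.05 s.
2. the pad, brought down with the rod, presses on the bush (contact force between pad and bush above 30 N and contact force between rod and press above 0.5 N), for 0.05 s.
At the end, for the whole second after the job is handed in: the pad presses on the bush with 35 to 95 N, and the rod lies still on the bench with its middle more than 120 mm from the press's centre (height (world z) of rod_mid between -0.01 and 0.02 m and horizontal distance between rod_mid and press above 0.12 m and linear speed of rod below 0.02 m/s); the robot touches nothing.
It fails at once if the pad presses on the bush with more than 110 N (overtightened) (contact force between pad and bush above 110 N).
It fails at once if the rod is forced against the press or its collar with more than 60 N (contact force between rod and press above 60 N).
It fails at once if the fingers push on the press or its collar with more than 5 N (contact force between the fingers and press above 5 N).
It fails at once if a bystander is moved by more than 30 mm (distance of any of hex_fold, torch, pliers_orange, tape from where it was at the start of the episode above 0.03 m).
It also fails if it takes over 72 s, if anything falls off the work surface, if the arm or the gripper's body presses on something with over 40 N, if the wrist force passes 120 N, or if a joint passes its speed limit or range.

## Working session

There is one attempt and no reset: what is moved stays moved. The work goes in short steps, Python scripts to look and compute and a tool call to move; the robot and the scene stay as the last step left them, time stands still between calls to the robot, and variables do not carry over. Pictures are saved under pics/ and viewed, at most 10 in all, crops included, and the job is handed in when it is done.

Besides the shell and the picture viewer there is one more tool, called after "Emit:" as name(argument=value, ...), one argument or row to a line, values as JSON. jog_arm: Moves the arm, as the interface text tells. Its arguments: {"type":"object","properties":{"deltas":{"type":"array"},"squeeze":{"type":"number"}},"required":["deltas"]}

```bash
ls; mkdir -p pics; python3 - <<'E'
from workcell import readout, read_camera
import cv2
print(readout.read_state())
for n in ("scene","top"):
    c=read_camera(n); cv2.imwrite(f"pics/{n}0.png",c["color"]); print(n,{k:v for k,v in c.items() if k!="color"})
E
```

```text
pics
{'time': 0.0, 'q': array([ 1.11509683e+00,  2.64781789e-01,  1.60535739e+00,  2.72648581e-05,
        1.27372223e+00, -3.69287008e-02]), 'joint_vel': array([ 0.00014323, -0.00231696, -0.00050658, -0.00085354,  0.00025456,
        0.00032036]), 'joint_torque': array([-6.64057534e-04, -5.15107119e+01, -3.67321837e+01, -5.39818686e-06,
        1.27495191e-02,  1.44846950e-05]), 'tool_pos': array([0.27418732, 0.61604611, 0.24695168]), 'tcp_rot': array([-0.65289922, -3.07240636,  0.00344557]), 'wrist_force': array([ 0.21155795,  0.38832169, -0.01651697]), 'torque': array([-0.01413661,  0.00325486,  0.00463129]), 'grip_force': 0.0, 'width': 1.0013280508901836}
scene {'fx': 387.81074032988147, 'fy': 387.81074032988147, 'cx': 318.7753320364761, 'cy': 199.87738328306932, 'dist': array([-0.05592445,  0.        ,  0.        ,  0.        ,  0.        ]), 'origin': array([ 0.11998115, -0.81686715,  0.83083301]), 'attitude': array([-2.26890079,  0.47640069, -0.2322826 ])}
top {'fx': 444.8215642235881, 'fy': 444.8215642235881, 'cx': 319.2834505412527, 'cy': 201.4265870828701, 'dist': array([-0.09429318,  0.        ,  0.        ,  0.        ,  0.        ]), 'origin': array([ 0.4307153 , -0.0755028 ,  1.19577395]), 'attitude': array([-2.17625072,  2.21339124, -0.06342301])}
```

View pics/top0.png

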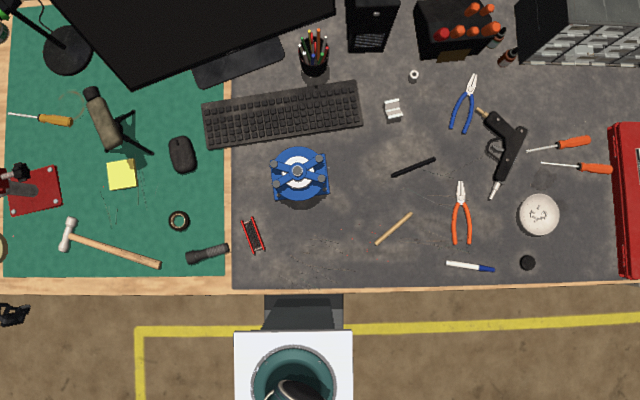

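View pics/scene0.png

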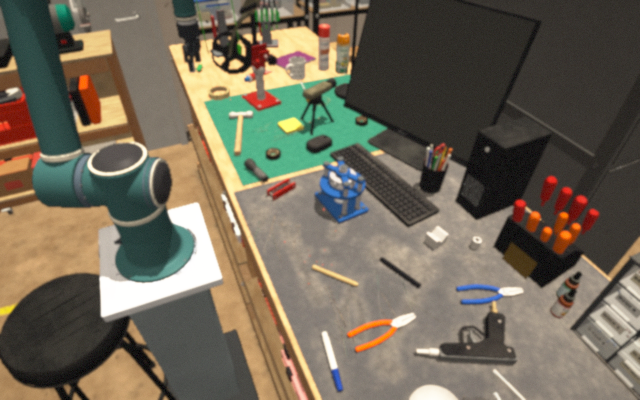

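Top view: brass rod runs (376,243)–(411,213), press is centred at about (300,173), and the black rod at (412,167) is a decoy. In the scene view the rod runs (313,267)–(357,285) and the press is near (342,190). I'll enlarge those next.

```bash
cat > h.py <<'E'
import numpy as np, cv2
from scipy.spatial.transform import Rotation as R
from workcell import readout, read_camera
def ray(c,uv):
    K=np.array([[c["fx"],0,c["cx"]],[0,c["fy"],c["cy"]],[0,0,1]])
    p=cv2.undistortPoints(np.array([[uv]],float),K,c["dist"])[0,0]
    return np.array(c["origin"]), R.from_rotvec(c["attitude"]).apply([p[0],p[1],1])
def atz(c,uv,z):
    o,d=ray(c,uv); return o+d*(z-o[2])/d[2]
def tri(c1,u1,c2,u2):
    o1,d1=ray(c1,u1);o2,d2=ray(c2,u2)
    s=np.linalg.lstsq(np.c_[d1,-d2],o2-o1,rcond=None)[0]
    a,b=o1+d1*s[0],o2+d2*s[1]; return (a+b)/2,np.linalg.norm(a-b)
def proj(c,P):
    r=R.from_rotvec(c["attitude"]).inv(); K=np.array([[c["fx"],0,c["cx"]],[0,c["fy"],c["cy"]],[0,0,1]])
    t=-r.apply(c["origin"]); return cv2.projectPoints(np.atleast_2d(P).astype(float),r.as_rotvec(),t,K,c["dist"])[0][:,0]
E
python3 - <<'E'
from h import *
t=cv2.imread("pics/top0.png");s=cv2.imread("pics/scene0.png")
def crop(im,x,y,w,h,f): return cv2.resize(im[y:y+h,x:x+w],None,fx=f,fy=f,interpolation=cv2.INTER_CUBIC)
a=crop(t,260,140,80,75,5);b=crop(t,365,200,60,56,5)[:280]
c=crop(s,305,150,80,75,5);d=crop(s,305,255,60,56,5)
top=np.hstack([a,c]); bot=np.zeros((225,800,3),np.uint8)
e=crop(t,368,205,50,45,5); f=crop(s,308,255,55,45,5)
bot[:,:250]=e; bot[:,400:675]=f
cv2.imwrite("pics/crop1.png",np.vstack([top,bot]))
E
```

```text
(no output)
```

View pics/crop1.png

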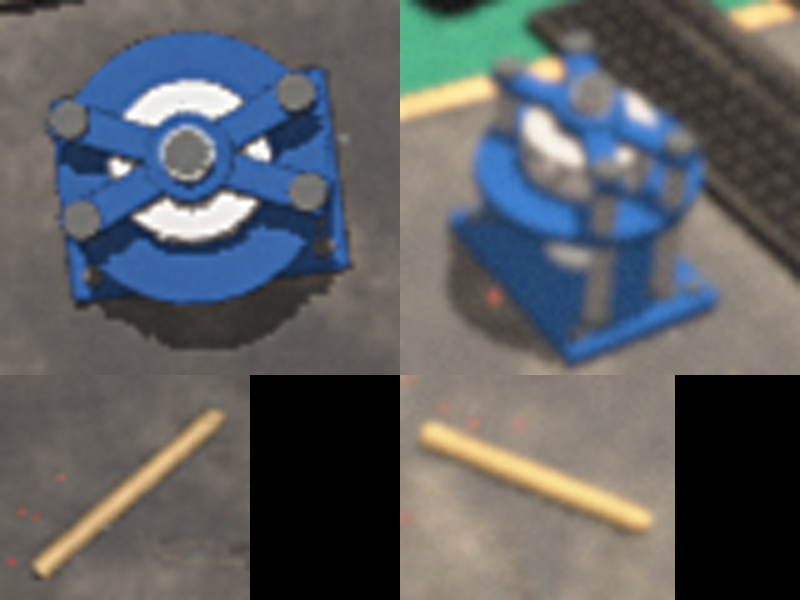

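```bash
cat > m1.py <<'E'
from h import *
T=read_camera("top");S=read_camera("scene")
g=lambda o,p:(o[0]+(p[0]+.5)/5-.5,o[1]+(p[1]+.5)/5-.5)
tn=[(68,120),(295,93),(81,220),(308,190),(187,153)];sn=[(177,43),(280,140),(107,72),(208,168),(190,95)]
for a,b,z in zip(tn,sn,[.134]*4+[.148]):
    ua,ub=g((260,140),a),g((305,150),b)
    print(*tri(T,ua,S,ub),atz(T,ua,z),atz(S,ub,z))
for a,b in [((40,195),(30,58)),((218,40),(245,145))]:
    ua,ub=g((368,205),a),g((308,255),b)
    print("rod",*tri(T,ua,S,ub),atz(T,ua,.006),atz(S,ub,.006))
P=np.array([atz(T,g((260,140),a),.134) for a in tn[:4]])
c=P.mean(0);v=(P[0]+P[2]-P[1]-P[3]);print("press",c,"yaw(+y axis)",np.degrees(np.arctan2(-v[0],v[1])),np.linalg.norm(v)/2)
E
python3 m1.py
```

```text
[0.58239053 0.03062113 0.13127979] 0.0002045971262240567 [0.58209634 0.03030787 0.134     ] [0.5804946  0.02735785 0.134     ]
[ 0.59347493 -0.07914929  0.13329959] 0.000209097457679452 [ 0.59327272 -0.07910088  0.134     ] [ 0.59310192 -0.07992083  0.134     ]
[0.5336825  0.02550607 0.12698396] 0.0014745499283809018 [0.53367869 0.02454957 0.134     ] [0.52887087 0.01736111 0.134     ]
[ 0.54568009 -0.08418153  0.13186292] 0.0017885208280256594 [ 0.54626192 -0.08454384  0.134     ] [ 0.54352145 -0.08613803  0.134     ]
[ 0.56349744 -0.0263737   0.1374424 ] 0.002564642338216596 [ 0.56333315 -0.02739307  0.148     ] [ 0.55552906 -0.03801439  0.148     ]
rod [ 0.38163293 -0.22794531  0.00841515] 0.0016336355206750873 [ 0.38078106 -0.22793221  0.006     ] [ 0.38315751 -0.22653116  0.006     ]
rod [ 0.46111995 -0.32468361  0.00995257] 0.0015598133466756853 [ 0.46192466 -0.32586897  0.006     ] [ 0.46202347 -0.32203072  0.006     ]
press [ 0.56382742 -0.02719682  0.134     ] yaw(+y axis) 6.205876988836662 0.10989508233723065
```

```bash
cat >> h.py <<'E'
C=np.array([0.5638,-0.0272]); YAW=np.radians(6.2)
def tool(yaw): # pointing down, tool x at yaw (rad)
    c,s=np.cos(yaw),np.sin(yaw); return R.from_matrix([[c,s,0],[s,-c,0],[0,0,-1]])
def cur():
    s=readout.read_state(); return s["tool_pos"],R.from_rotvec(s["tcp_rot"])
def delta(p,Rt,base=None):
    p0,R0=base or cur()
    return np.r_[R0.inv().apply(np.array(p)-p0).round(4),np.degrees((R0.inv()*Rt).as_rotvec()).round(2)]
E
python3 - <<'E'
from h import *
p,r=cur(); c=read_camera("wrist")
print("cam in tool",r.inv().apply(c["origin"]-p),(r.inv()*R.from_rotvec(c["attitude"])).as_matrix().round(3),c["fx"])
x=r.as_matrix()[:,0];print("yaw",np.degrees(np.arctan2(x[1],x[0])))
print("look",delta([0.46,-0.10,0.26],tool(np.radians(130))))
print("look2",delta([0.44,-0.04,0.25],tool(np.radians(6.2+60))))
print("rod",delta([0.428,-0.284,0.09],tool(np.radians(129.7))))
E
```

```text
cam in tool [ 0.0704135   0.00051604 -0.12563346] [[-0.001 -0.961 -0.275]
 [ 1.    -0.001 -0.001]
 [ 0.    -0.275  0.961]] 323.40716981330826
yaw 156.00519104115043
look [-4.609e-01 -5.790e-01 -1.180e-02 -6.000e-02  1.000e-02  2.600e+01]
look2 [-4.182e-01 -5.323e-01 -1.800e-03 -5.000e-02  5.000e-02  8.980e+01]
rod [-5.065e-01 -7.599e-01  1.584e-01 -6.000e-02  1.000e-02  2.630e+01]
```

```bash
python3 - <<'E'
from h import *
Rt=tool(np.radians(186.2))*R.from_euler("y",25,degrees=True)
print(Rt.as_matrix().round(2))
Rt2=tool(np.radians(186.2))*R.from_euler("y",-25,degrees=True)
for r in (Rt,Rt2): print(r.apply([0,0,1]), delta([.50,-.032,.26],r))
E
```

```text
[[-0.9  -0.11 -0.42]
 [-0.1   0.99 -0.05]
 [ 0.42  0.   -0.91]]
[-0.42014635 -0.0456425  -0.90630779] [-4.698e-01 -5.006e-01 -1.180e-02  6.530e+00  2.440e+01 -2.972e+01]
[ 0.42014635  0.0456425  -0.90630779] [-4.698e-01 -5.006e-01 -1.180e-02 -6.650e+00 -2.443e+01 -2.970e+01]
```

Emit:
jog_arm(
  deltas=[-0.47,-0.5,-0.012,-6.6,-24.4,-29.7,1,-0.47,-0.5,-0.012,-6.6,-24.4,-29.7,1,-0.47,-0.5,-0.012,-6.6,-24.4,-29.7,1,-0.47,-0.5,-0.012,-6.6,-24.4,-29.7,1,-0.47,-0.5,-0.012,-6.6,-24.4,-29.7,1,-0.47,-0.5,-0.012,-6.6,-24.4,-29.7,1,-0.47,-0.5,-0.012,-6.6,-24.4,-29.7,1,-0.47,-0.5,-0.012,-6.6,-24.4,-29.7,1],
)

```text
time: 1.05
tool_pos: [0.4059, 0.2375, 0.2554]
tcp_rot: [-0.148, 2.701, 0.034]
wrist_force: [1.2, -0.1, -0.4]
width: 1.004
grip_force: 0.0
```

```bash
python3 - <<'E'
from h import *
Rt2=tool(np.radians(186.2))*R.from_euler("y",-25,degrees=True)
print(delta([.50,-.032,.26],Rt2))
E
```

```text
[-0.0599 -0.2782  0.0228  0.07    0.05    0.07  ]
```

Emit:
jog_arm(
  deltas=[-0.06,-0.278,0.023,0,0,0,1,-0.06,-0.278,0.023,0,0,0,1,-0.06,-0.278,0.023,0,0,0,1,-0.06,-0.278,0.023,0,0,0,1,-0.06,-0.278,0.023,0,0,0,1,-0.06,-0.278,0.023,0,0,0,1,-0.06,-0.278,0.023,0,0,0,1],
)

```text
time: 1.75
tool_pos: [0.501, -0.0349, 0.2603]
tcp_rot: [-0.137, 2.701, 0.029]
wrist_force: [-0.5, 0.8, 0.6]
width: 1.002
grip_force: 0.0
```

```bash
python3 - <<'E'
from h import *
import pickle
print(readout.read_state()["tool_pos"])
c=read_camera("wrist"); pickle.dump(c,open("w1.pkl","wb"))
P=proj(c,[[*C,.1035],[*C,.148]]);print(P)
u,v=P[0].astype(int); x0=max(0,u-130);y0=max(0,v-100)
print(x0,y0)
cv2.imwrite("pics/w1.png",cv2.resize(c["color"][y0:y0+195,x0:x0+260],None,fx=3,fy=3,interpolation=cv2.INTER_CUBIC))
E
```

```text
[ 0.50097823 -0.03490924  0.26026419]
[[324.41780763 178.05273092]
 [324.50019892 210.45899494]]
194 78
```

View pics/w1.png

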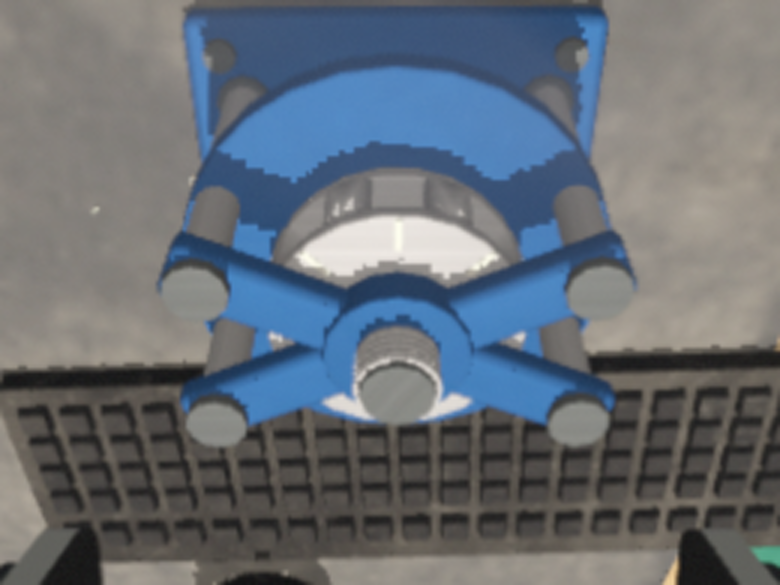

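The wrist view is upside down, with the press front at the top. A tick runs (398,222)–(398,250) straight at the front, and others sit near (310,258) and (490,258). The nuts are at (195,292), (600,290), (216,420) and (578,420), and the screw is at (398,392).

```bash
python3 - <<'E'
from h import *
import pickle
c=pickle.load(open("w1.pkl","rb"))
g=lambda p:(194+(p[0]+.5)/3-.5,78+(p[1]+.5)/3-.5)
N=np.array([atz(c,g(p),.134)[:2] for p in [(195,292),(600,290),(216,420),(578,420)]])
print(N,N.mean(0)); v=N[2]+N[0]-N[1]-N[3]; print(np.linalg.norm(v)/2, np.degrees(np.arctan2(-v[0],v[1])))
print("screw",atz(c,g((398,392)),.148))
Cn=N.mean(0)
for p in [(398,222),(398,250),(310,258),(490,258)]:
    d=atz(c,g(p),.1175)[:2]-Cn; 
    # angle from -x toward +y (press)
    e=R.from_euler("z",-YAW).apply([*d,0]); print(np.linalg.norm(d),np.degrees(np.arctan2(e[1],-e[0])))
T=read_camera("top");S=read_camera("scene")
print(delta([.428,-.284,.10],tool(np.radians(129.7))))
E
```

```text
[[ 0.54337499 -0.08264491]
 [ 0.53174996  0.02550825]
 [ 0.59070028 -0.07778539]
 [ 0.57971881  0.03055837]] [ 0.56138601 -0.02609092]
0.10883699939910203 -174.0388078158168
screw [ 0.56130148 -0.02594802  0.148     ]
0.035126923210705506 0.6656291510339847
0.025972828139827202 0.8568601731570881
0.0338451897324956 -46.070517963693796
0.03499245233997611 48.652991793389795
[ 0.1561 -0.2448  0.1028 12.33   22.84   55.52  ]
```

Emit:
jog_arm(
  deltas=[0.156,-0.245,0.083,12.3,22.8,55.5,-0.3,0.156,-0.245,0.083,12.3,22.8,55.5,-0.3,0.156,-0.245,0.083,12.3,22.8,55.5,-0.3,0.156,-0.245,0.083,12.3,22.8,55.5,-0.3,0.156,-0.245,0.083,12.3,22.8,55.5,-0.3,0.156,-0.245,0.083,12.3,22.8,55.5,-0.3,0.156,-0.245,0.083,12.3,22.8,55.5,-0.3,0.156,-0.245,0.083,12.3,22.8,55.5,-0.3],
  squeeze=80,
)

```text
time: 2.7
tool_pos: [0.4215, -0.2848, 0.1176]
tcp_rot: [-1.333, -2.844, -0.001]
wrist_force: [-0.4, -0.1, 0.1]
width: 0.349
grip_force: 0.0
```

Emit:
jog_arm(
  deltas=[0,0,0,0,0,0,-0.3,0,0,0,0,0,0,-0.3],
)

```text
time: 2.9
tool_pos: [0.4213, -0.2838, 0.119]
tcp_rot: [1.325, 2.845, 0.001]
wrist_force: [-0.4, -0.9, 0.3]
width: 0.349
grip_force: 0.0
```

```bash
python3 - <<'E'
from h import *
from workcell import bot
import pickle
print(bot.tip_extent,[a for a in dir(bot) if a[0]!='_'])
s=readout.read_state();print(s["tool_pos"],s["width"])
c=read_camera("wrist"); pickle.dump(c,open("w2.pkl","wb"))
cv2.imwrite("pics/w2.png",c["color"])
b=c["color"].astype(int); m=((b[...,2]-b[...,0]>45)&(b[...,2]>120)).astype(np.uint8)
n,l,st,ce=cv2.connectedComponentsWithStats(m)
for i in range(1,n):
    if st[i,4]>200: 
        ys,xs=np.nonzero(l==i); print(st[i],cv2.minAreaRect(np.c_[xs,ys].astype(np.float32)))
E
```

```text
0.017 ['MotionError', 'tip_extent']
[ 0.42129926 -0.28379705  0.11896392] 0.3493313270069355
[    0     0   199   331 31035] ((99.00001525878906, 164.99996948242188), (329.99993896484375, 197.99996948242188), 90.0)
[ 322  107   19  168 2629] ((330.7499694824219, 190.5028533935547), (17.19207191467285, 167.0687713623047), 0.6510604023933411)
```

View pics/w2.png

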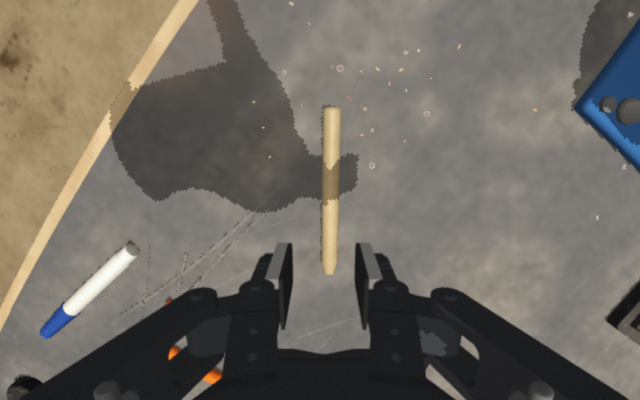

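The rod runs from (331.5,107) to (329.5,274) in the wrist view, centred between the fingers at column 330. I'll place it in the world next.

```bash
python3 - <<'E'
from h import *
import pickle
c=pickle.load(open("w2.pkl","rb"))
a,b=atz(c,(331.7,107),.0062),atz(c,(329.8,274),.0062)
d=(b-a)/np.linalg.norm(b-a);m=(a+b)/2;print(a,b,np.linalg.norm(b-a),m,np.degrees(np.arctan2(-d[1],-d[0])))
T=read_camera("top")
for P in (a,b): # second view check
    print(proj(T,P))
yaw=np.arctan2(-d[1],-d[0]); g=m+0.010*d; print("grip",g)
print(delta([g[0],g[1],.018],tool(yaw)))
p,r=cur();print(p,r.as_rotvec())
E
```

```text
[ 0.37957439 -0.22434505  0.0062    ] [ 0.46383822 -0.32579654  0.0062    ] 0.13188175629517626 [ 0.4217063  -0.27507079  0.0062    ] 129.7124268447838
[[374.28121075 244.08150654]]
[[411.16939222 211.88644395]]
grip [ 0.42809565 -0.2827634   0.0062    ]
[-0.0032  0.0061  0.1011  0.1     0.17    0.25  ]
[ 0.42100845 -0.28414487  0.11912151] [1.32725908e+00 2.84362157e+00 4.73984315e-04]
```

Emit:
jog_arm(
  deltas=[-0.003,0.006,0.04,0,0,0.2,-0.3,-0.003,0.006,0.07,0,0,0.2,-0.3,-0.003,0.006,0.09,0,0,0.2,-0.3,-0.003,0.006,0.099,0,0,0.2,-0.3,-0.003,0.006,0.1,0,0,0.2,-0.3,-0.003,0.006,0.1,0,0,0.2,-1,-0.003,0.006,0.1,0,0,0.2,-1,-0.003,0.006,0.1,0,0,0.2,-1],
)

```text
time: 3.8
tool_pos: [0.4284, -0.2846, 0.02]
tcp_rot: [1.337, 2.838, -0.0]
wrist_force: [-0.1, 0.6, 3.1]
width: 0.118
grip_force: 79.8
```

Emit:
jog_arm(
  deltas=[0,0,0,0,0,0,-1,0,0,0,0,0,0,-1,0,0,0,0,0,0,-1,0,0,0,0,0,0,-1],
)

```text
time: 4.2
tool_pos: [0.4284, -0.2846, 0.02]
tcp_rot: [1.337, 2.838, 0.0]
wrist_force: [0.6, 0.9, 5.8]
width: 0.123
grip_force: 80.3
```

```bash
cat >> h.py <<'E'
C=np.array([0.5622,-0.0265]); YAW=np.radians(6.1)
def pose(phi,r,z=.117): # phi rad from press -x toward +y; rod points inward
    y=YAW-phi; return [C[0]-r*np.cos(y),C[1]-r*np.sin(y),z],tool(y)
E
python3 - <<'E'
from h import *
print(delta(*pose(np.radians(-44.3),.135,.18)))
E
```

```text
[ 0.0878  0.1352 -0.1601  0.24    0.11   79.16  ]
```

Emit:
jog_arm(
  deltas=[0,0,-0.03,0,0,0,-1,0,0,-0.08,0,0,0,-1,0,0,-0.12,0,0,0,-1,0,0,-0.15,0,0,0,-1],
)

```text
time: 4.6
tool_pos: [0.4279, -0.2845, 0.1717]
tcp_rot: [1.336, 2.837, -0.001]
wrist_force: [0.5, -1.1, -1.0]
width: 0.118
grip_force: 79.3
```

Emit:
jog_arm(
  deltas=[0.088,0.135,-0.01,0,0,79.2,-1,0.088,0.135,-0.01,0,0,79.2,-1,0.088,0.135,-0.01,0,0,79.2,-1,0.088,0.135,-0.01,0,0,79.2,-1,0.088,0.135,-0.01,0,0,79.2,-1,0.088,0.135,-0.01,0,0,79.2,-1,0.088,0.135,-0.01,0,0,79.2,-1,0.088,0.135,-0.01,0,0,79.2,-1],
)

```text
time: 5.4
tool_pos: [0.475, -0.1298, 0.1784]
tcp_rot: [2.672, 1.65, 0.002]
wrist_force: [-0.8, 0.5, -0.5]
width: 0.125
grip_force: 79.3
```

Emit:
jog_arm(
  deltas=[0,0,0,0,0,10.5,-1,0,0,0,0,0,10.5,-1,0,0,0,0,0,10.5,-1],
)

```text
time: 5.7
tool_pos: [0.4749, -0.1301, 0.1784]
tcp_rot: [2.808, 1.407, 0.002]
wrist_force: [0.6, 0.4, -1.0]
width: 0.12
grip_force: 79.3
```

```bash
python3 - <<'E'
from h import *
import pickle
s=readout.read_state();print(s["tool_pos"],s["q"].round(2),s["wrist_force"],s["torque"]); print(delta(*pose(np.radians(-44.3),.135,.18)))
c=read_camera("wrist"); pickle.dump((c,cur()),open("w3.pkl","wb"))
cv2.imwrite("pics/w3.png",c["color"])
E
```

```text
[ 0.4749173  -0.13005016  0.17840938] [-0.32 -0.03  2.06  0.    1.11  0.32] [ 0.55287279  0.42248394 -1.02771327] [ 0.00410837  0.01449903 -0.01892259]
[ 4.00e-04  1.30e-03 -1.60e-03  1.00e-01 -4.00e-02  2.83e+00]
```

View pics/w3.png

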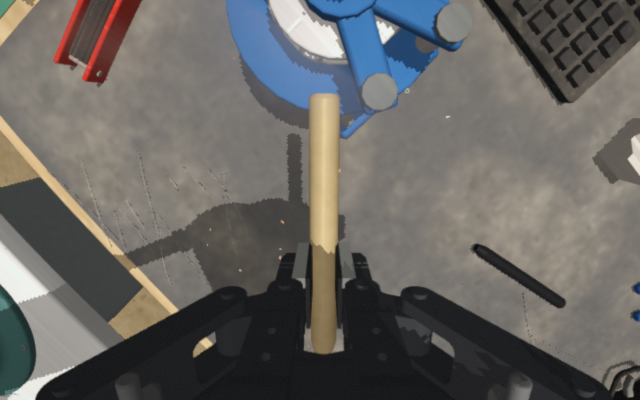

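The rod's far end is at (323.5,94) with edges at columns 309–338, and its near end is at (324,353). A collar tick is near (296,22).

```bash
python3 - <<'E'
from h import *
import pickle
c,(p,r)=pickle.load(open("w3.pkl","rb"))
def intool(uv,z):
    o,d=ray(c,uv); o=r.inv().apply(o-p); d=r.inv().apply(d); return o+d*(z-o[2])/d[2]
for z in (.008,.011,.0138):
    a,b=intool((323.5,94),z),intool((324,353),z); print(z,a,b,np.linalg.norm(a-b), (intool((338.5,100),z)-intool((309,100),z))[1],"mid",intool((324.5,180),z))
u=proj(c,[[*pose(np.radians(-44.3),.026,.1175)[0][:2],.1175],[*pose(np.radians(-44.3),.034,.1175)[0][:2],.1175],[*C,.148]]);print(u)
im=c["color"];x0,y0=200,0
cv2.imwrite("pics/w3c.png",cv2.resize(im[0:130,230:430],None,fx=4,fy=4,interpolation=cv2.INTER_CUBIC))
E
```

```text
0.008 [ 0.07645651 -0.00045168  0.008     ] [-0.04725198 -0.00041409  0.008     ] 0.12370849432982783 0.011700973874776307 mid [ 4.17359753e-02 -9.10096625e-05  8.00000000e-03]
0.011 [ 0.07659326 -0.00045014  0.011     ] [-0.04989234 -0.0004117   0.011     ] 0.12648560924418248 0.01196364742226512 mid [ 4.10932908e-02 -8.13702571e-05  1.10000000e-02]
0.0138 [ 0.0767209 -0.0004487  0.0138   ] [-0.05235668 -0.00040947  0.0138    ] 0.12907758316424683 0.012208809399921345 mid [ 4.04934520e-02 -7.23734786e-05  1.38000000e-02]
[[336.69395894  35.01166591]
 [335.84841841  50.9022334 ]
 [343.01974783 -44.69752301]]
```

View pics/w3c.png

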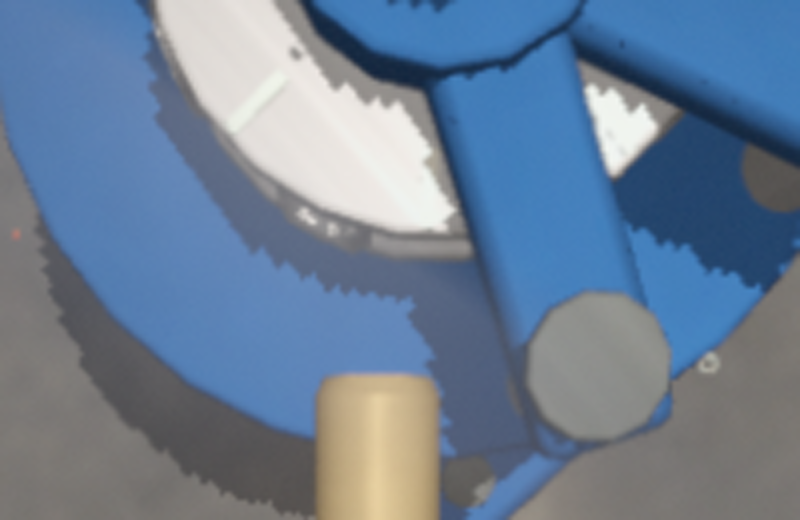

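```bash
python3 - <<'E'
from h import *
import pickle
c,(p,r)=pickle.load(open("w3.pkl","rb"))
g=lambda q:(230+(q[0]+.5)/4-.5,(q[1]+.5)/4-.5)
for q in [(283,77),(232,130)]:
    w=atz(c,g(q),.1175)[:2]; d=w-C; e=R.from_euler("z",-YAW).apply([*d,0]); print(w,np.linalg.norm(d),np.degrees(np.arctan2(e[1],-e[0])))
w=atz(c,g((597,365)),.134); print("nut -x-y",w, "expected",C+R.from_euler("z",YAW).apply([-.0244,-.0548,0])[:2])
ph=np.radians(-44.3)
print(delta(*pose(ph,.145,.18)),delta(*pose(ph,.145)),delta(*pose(ph,.1007)))
E
```

```text
[ 0.53507161 -0.02861858] 0.027210991993339487 1.634571510835834
[ 0.52567171 -0.02972221] 0.036670130571967066 1.0589058527895976
nut -x-y [ 0.54459709 -0.08259503  0.134     ] expected [ 0.54376143 -0.08358256]
[-9.60e-03  8.00e-04 -1.60e-03  1.00e-01 -4.00e-02  2.88e+00] [-9.70e-03  7.00e-04  6.14e-02  1.00e-01 -4.00e-02  2.88e+00] [ 0.0346  0.0029  0.0614  0.1    -0.04    2.88  ]
```

Emit:
jog_arm(
  deltas=[-0.01,0.001,0,0,0,2.9,-1,-0.01,0.001,0.04,0,0,2.9,-1,-0.01,0.001,0.061,0,0,2.9,-1,-0.01,0.001,0.061,0,0,2.9,-1,-0.005,0.001,0.061,0,0,2.9,-1],
)

```text
time: 6.25
tool_pos: [0.4727, -0.1348, 0.1175]
tcp_rot: [2.843, 1.335, 0.001]
wrist_force: [-0.4, 0.5, -0.5]
width: 0.122
grip_force: 79.3
```

```bash
python3 - <<'E'
from h import *
s=readout.read_state();print(s["tool_pos"],s["wrist_force"].round(1))
ph=np.radians(-44.2)
for r in (.12,.115,.1007): print(delta(*pose(ph,r)))
E
```

```text
[ 0.47271723 -0.13478355  0.11749541] [-0.4  0.5 -0.5]
[ 0.0205 -0.0003  0.0005  0.05   -0.02    0.02  ]
[ 0.0255 -0.0003  0.0005  0.05   -0.02    0.02  ]
[ 0.0398 -0.0003  0.0005  0.05   -0.02    0.02  ]
```

Emit:
jog_arm(
  deltas=[0.01,0,0,0,0,0,-1,0.018,0,0,0,0,0,-1,0.022,0,0,0,0,0,-1,0.025,0,0,0,0,0,-1,0.028,0,0,0,0,0,-1],
)

```text
time: 6.75
tool_pos: [0.4913, -0.1128, 0.1179]
tcp_rot: [2.842, 1.336, 0.003]
wrist_force: [0.6, -0.9, -1.2]
width: 0.122
grip_force: 79.3
```

Emit:
jog_arm(
  deltas=[0.003,0,0,0,0,0,-1,0.006,0,0,0,0,0,-1,0.009,0,0,0,0,0,-1,0.011,0,0,0,0,0,-1,0.011,0,0,0,0,0,-1],
)

```text
time: 7.25
tool_pos: [0.4981, -0.1045, 0.1175]
tcp_rot: [2.842, 1.336, 0.002]
wrist_force: [0.1, -0.2, -1.9]
width: 0.12
grip_force: 79.3
```

```bash
cat > st.py <<'E'
from h import *
def polar():
    s=readout.read_state(); d=s["tool_pos"][:2]-C; x=R.from_rotvec(s["tcp_rot"]).apply([1,0,0])
    e=R.from_euler("z",-YAW).apply([*d,0]); F=s["wrist_force"]; 
    tF=d[0]*F[1]-d[1]*F[0]
    print("t %.2f r %.4f phi %.2f  toolphi %.2f z %.4f F %s M %s  rxF %.3f tau(ccw on tool) %.3f"%(s["time"],np.linalg.norm(d),np.degrees(np.arctan2(e[1],-e[0])),np.degrees(YAW-np.arctan2(x[1],x[0])),s["tool_pos"][2],F.round(2),s["torque"].round(3),tF,tF+s["torque"][2]))
if __name__=="__main__":
    import sys
    polar()
    base=cur()
    if len(sys.argv)>1:
        r=float(sys.argv[1])
        for a in sys.argv[2:]: print(a,delta(*pose(np.radians(float(a)),r),base))
E
python3 st.py .101 -44 -36 -28 -20 -12 -4 4 12 20
```

```text
t 7.25 r 0.1010 phi -44.47  toolphi -44.24 z 0.1175 F [ 0.1  -0.18 -1.88] M [-0.02   0.003 -0.048]  rxF 0.019 tau(ccw on tool) -0.028
-44 [-0.     -0.0008  0.0005  0.1    -0.05    0.24  ]
-36 [ 1.00e-03 -1.49e-02  5.00e-04  9.00e-02 -5.00e-02  8.24e+00]
-28 [ 4.000e-03 -2.870e-02  4.000e-04  9.000e-02 -6.000e-02  1.624e+01]
-20 [ 8.900e-03 -4.190e-02  4.000e-04  9.000e-02 -7.000e-02  2.424e+01]
-12 [ 1.550e-02 -5.430e-02  4.000e-04  8.000e-02 -7.000e-02  3.224e+01]
-4 [ 2.390e-02 -6.570e-02  4.000e-04  8.000e-02 -8.000e-02  4.024e+01]
4 [ 3.370e-02 -7.580e-02  4.000e-04  7.000e-02 -9.000e-02  4.824e+01]
12 [ 4.480e-02 -8.440e-02  4.000e-04  7.000e-02 -9.000e-02  5.624e+01]
20 [ 5.710e-02 -9.140e-02  4.000e-04  6.000e-02 -1.000e-01  6.424e+01]
```

Emit:
jog_arm(
  deltas=[0.0001,-0.0035,0,0,0,2,-1,0.0002,-0.007,0,0,0,4,-1,0.0006,-0.0106,0,0,0,6,-1,0.001,-0.0141,0,0,0,8,-1,0.0015,-0.0175,0,0,0,10,-1,0.0022,-0.021,0,0,0,12,-1,0.003,-0.0244,0,0,0,14,-1,0.0039,-0.0278,0,0,0,16,-1],
)

```text
time: 8.05
tool_pos: [0.4807, -0.0869, 0.1183]
tcp_rot: [2.996, 0.921, 0.006]
wrist_force: [2.3, -10.8, -3.2]
width: 0.124
grip_force: 79.4
```

```bash
python3 st.py
```

```text
t 8.05 r 0.1015 phi -30.42  toolphi -28.09 z 0.1183 F [  2.29 -10.79  -3.22] M [-1.873 -0.323 -0.652]  rxF 1.018 tau(ccw on tool) 0.367
```

Emit:
jog_arm(
  deltas=[0.0001,-0.0035,0,0,0,2,-1,0.0002,-0.007,0,0,0,4,-1,0.0006,-0.0106,0,0,0,6,-1,0.001,-0.0141,0,0,0,8,-1,0.0015,-0.0175,0,0,0,10,-1,0.0022,-0.021,0,0,0,12,-1,0.003,-0.0244,0,0,0,14,-1,0.0039,-0.0278,0,0,0,16,-1],
)

```text
time: 8.85
tool_pos: [0.4671, -0.0615, 0.1179]
tcp_rot: [3.096, 0.496, 0.004]
wrist_force: [0.5, -10.6, -0.9]
width: 0.121
grip_force: 79.6
```

```bash
python3 st.py
```

```text
t 8.85 r 0.1013 phi -14.10  toolphi -12.10 z 0.1179 F [  0.54 -10.64  -0.9 ] M [-1.856  0.015 -0.706]  rxF 1.030 tau(ccw on tool) 0.325
```

Emit:
jog_arm(
  deltas=[0.0001,-0.0035,0,0,0,2,-1,0.0002,-0.007,0,0,0,4,-1,0.0006,-0.0106,0,0,0,6,-1,0.001,-0.0141,0,0,0,8,-1,0.0015,-0.0175,0,0,0,10,-1,0.0022,-0.021,0,0,0,12,-1,0.003,-0.0244,0,0,0,14,-1,0.0039,-0.0278,0,0,0,16,-1],
)

```text
time: 9.65
tool_pos: [0.4611, -0.0336, 0.1175]
tcp_rot: [3.136, 0.06, 0.002]
wrist_force: [-2.2, -10.2, -1.7]
width: 0.125
grip_force: 79.8
```

```bash
python3 st.py
```

```text
t 9.65 r 0.1013 phi 2.06  toolphi 3.90 z 0.1175 F [ -2.24 -10.18  -1.74] M [-1.744  0.245 -0.646]  rxF 1.013 tau(ccw on tool) 0.367
```

Emit:
jog_arm(
  deltas=[0.0001,-0.0035,0,0,0,2,-1,0.0002,-0.007,0,0,0,4,-1,0.0006,-0.0106,0,0,0,6,-1,0.001,-0.0141,0,0,0,8,-1,0.0015,-0.0175,0,0,0,10,-1,0.0022,-0.021,0,0,0,12,-1,0.003,-0.0244,0,0,0,14,-1,0.0039,-0.0278,0,0,0,16,-1],
)

```text
time: 10.45
tool_pos: [0.463, -0.0055, 0.1171]
tcp_rot: [3.114, -0.377, -0.001]
wrist_force: [-3.7, -9.7, 0.8]
width: 0.12
grip_force: 80.0
```

```bash
python3 st.py
```

```text
t 10.45 r 0.1014 phi 18.05  toolphi 19.90 z 0.1171 F [-3.69 -9.74  0.76] M [-1.651  0.564 -0.635]  rxF 1.044 tau(ccw on tool) 0.410
```

Emit:
jog_arm(
  deltas=[0.0001,-0.0035,0,0,0,2,-1,0.0002,-0.007,0,0,0,4,-1,0.0006,-0.0106,0,0,0,6,-1,0.001,-0.0141,0,0,0,8,-1,0.0015,-0.0175,0,0,0,10,-1,0.0022,-0.021,0,0,0,12,-1,0.003,-0.0244,0,0,0,14,-1,0.0039,-0.0278,0,0,0,16,-1],
)

```text
time: 11.25
tool_pos: [0.4723, 0.0208, 0.1168]
tcp_rot: [3.031, -0.807, -0.004]
wrist_force: [-6.0, -7.0, 2.1]
width: 0.124
grip_force: 80.2
```

```bash
python3 st.py .101 42 44 46; python3 -c "
from h import *
print(readout.read_state()['q'].round(2))"
```

```text
t 11.25 r 0.1016 phi 33.86  toolphi 35.91 z 0.1168 F [-6.04 -6.98  2.14] M [-1.53   0.869 -0.666]  rxF 0.914 tau(ccw on tool) 0.248
42 [ 1.10e-03 -1.44e-02 -3.00e-04  3.20e-01  5.00e-02  6.09e+00]
44 [ 1.60e-03 -1.79e-02 -3.00e-04  3.20e-01  4.00e-02  8.09e+00]
46 [ 2.100e-03 -2.130e-02 -4.000e-04  3.200e-01  4.000e-02  1.009e+01]
[-0.01  0.01  2.15 -0.01  0.98  2.09]
```

Emit:
jog_arm(
  deltas=[0.0001,-0.0035,0,0,0,2,-1,0.0002,-0.007,0,0,0,4,-1,0.0006,-0.0106,0,0,0,6,-1,0.001,-0.0141,0,0,0,8,-1,0.0015,-0.0175,0,0,0,10,-1,0.0022,-0.021,0,0,0,12,-1],
)

```text
time: 11.85
tool_pos: [0.4837, 0.0383, 0.1165]
tcp_rot: [2.93, -1.119, -0.006]
wrist_force: [-8.2, -5.6, 3.7]
width: 0.125
grip_force: 80.3
```

```bash
python3 st.py .101 42 ; python3 - <<'E'
from st import *
for i in range(3): c=read_camera("wrist"); polar()
cv2.imwrite("pics/w4.png",c["color"])
import pickle; pickle.dump(c,open("w4.pkl","wb"))
print(proj(c,[[*C,.148],[*pose(np.radians(30),.03)[0][:2],.1175]]))
E
```

```text
t 11.85 r 0.1018 phi 45.66  toolphi 47.92 z 0.1165 F [-8.18 -5.64  3.69] M [-1.256  1.138 -0.665]  rxF 0.973 tau(ccw on tool) 0.308
42 [ 1.20e-03  6.40e-03 -4.00e-04  3.60e-01  1.20e-01 -5.92e+00]
t 11.90 r 0.1018 phi 45.95  toolphi 48.01 z 0.1166 F [-8.3  -5.98  2.93] M [-1.123  1.119 -0.637]  rxF 1.008 tau(ccw on tool) 0.371
t 11.95 r 0.1018 phi 45.84  toolphi 47.87 z 0.1165 F [-6.48 -5.03  3.9 ] M [-1.128  1.085 -0.636]  rxF 0.815 tau(ccw on tool) 0.179
t 12.00 r 0.1018 phi 45.81  toolphi 47.83 z 0.1165 F [-7.05 -6.12  3.35] M [-1.117  1.098 -0.572]  rxF 0.937 tau(ccw on tool) 0.365
[[311.30052612 -16.63098363]
 [339.32676908  99.368187  ]]
```

View pics/w4.png

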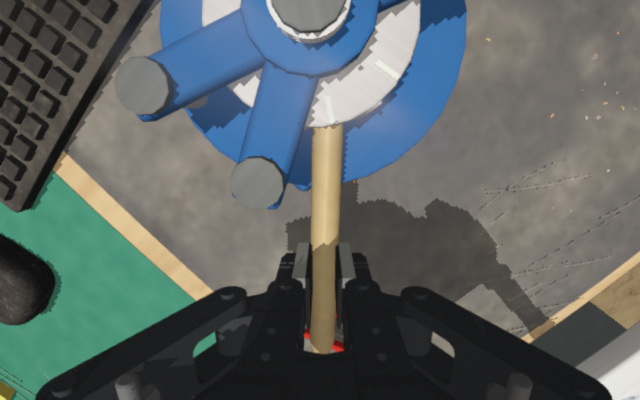

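The rod sits in the hole with its tick at (328,107), and the next tick runs (377,62)–(400,78). Nuts show at (143,86) and (258,183).

```bash
python3 - <<'E'
from st import *
import pickle
c=pickle.load(open("w4.pkl","rb"))
for q,e in [((143,86),[.0244,.0548,0]),((258,183),[-.0244,.0548,0])]:
    print(atz(c,q,.134)[:2]-(C+R.from_euler("z",YAW).apply(e)[:2]))
for q in [(330,97),(326.5,120),(377,62.5),(400,78)]:
    d=atz(c,q,.1175)[:2]-C; e=R.from_euler("z",-YAW).apply([*d,0]); print(np.linalg.norm(d),np.degrees(np.arctan2(e[1],-e[0])))
b=cur()
# unload, retract
print("unl",delta(*pose(np.radians(45),.101,.1175),b)); print("out",delta(*pose(np.radians(43),.130,.1175),b))
E
```

```text
[2.86619952e-04 3.07338068e-05]
[8.03219861e-04 1.42315126e-05]
0.028301856620117836 36.13776080575342
0.0362933341535717 40.78875938765182
0.027545310360257334 -7.6483247802280685
0.03766775234304733 -8.481131973713664
unl [ 8.00e-04  1.40e-03 -1.00e-03  3.30e-01  1.10e-01 -2.83e+00]
out [-2.78e-02  7.40e-03 -9.00e-04  3.30e-01  1.10e-01 -4.83e+00]
```

Emit:
jog_arm(
  deltas=[0,-0.001,-0.0005,0,0,-1,-1,0,-0.002,-0.001,0,0,-2,-1,0.0001,-0.003,-0.001,0,0,-3,-1,0.0002,-0.004,-0.001,0,0,-4,-1,0.0002,-0.004,-0.001,0,0,-4,-1],
)

```text
time: 12.5
tool_pos: [0.4866, 0.0401, 0.1171]
tcp_rot: [2.966, -1.014, -0.005]
wrist_force: [-6.1, -10.8, 0.5]
width: 0.12
grip_force: 80.5
```

```bash
cat > tick.py <<'E'
from st import *
def ticks():
    "collar hole angle (mod 45) from ticks: polar unwrap of collar top, brightest line"
    c=read_camera("wrist"); g=cv2.cvtColor(c["color"],cv2.COLOR_BGR2GRAY).astype(np.float32)
    ph=np.radians(np.arange(-60,60,.25)); rr=np.arange(.027,.0355,.0005)
    P=np.array([[C[0]-r*np.cos(YAW-a),C[1]-r*np.sin(YAW-a),.1175] for a in ph for r in rr])
    uv=proj(c,P).astype(np.float32).reshape(len(ph),len(rr),2)
    v=cv2.remap(g,uv,None,cv2.INTER_LINEAR)
    m=v.min(1); b=cv2.blur(v,(1,1)).mean(1); h=b-np.array([np.median(b[max(0,i-16):i+17]) for i in range(len(b))])
    h[m<110]=0
    idx=np.argsort(-h)[:12]; print("ticks",sorted((np.degrees(ph[i]).round(2),float(h[i].round(1))) for i in idx))
if __name__=="__main__": polar(); ticks(); polar()
E
python3 tick.py
```

```text
t 12.50 r 0.1008 phi 47.45  toolphi 43.83 z 0.1171 F [ -6.11 -10.84   0.54] M [-1.802  0.958 -0.911]  rxF 1.227 tau(ccw on tool) 0.315
ticks [(np.float64(-43.25), 17.899999618530273), (np.float64(-43.0), 19.700000762939453), (np.float64(-42.75), 19.799999237060547), (np.float64(-42.5), 17.0), (np.float64(2.0), 17.700000762939453), (np.float64(2.25), 18.200000762939453), (np.float64(2.5), 18.600000381469727), (np.float64(2.75), 18.700000762939453), (np.float64(3.0), 18.799999237060547), (np.float64(3.25), 18.700000762939453), (np.float64(3.5), 18.399999618530273), (np.float64(3.75), 17.600000381469727)]
t 12.55 r 0.1007 phi 47.46  toolphi 43.85 z 0.1171 F [ -6.2  -10.51   0.48] M [-1.874  0.941 -0.894]  rxF 1.208 tau(ccw on tool) 0.314
```

Emit:
jog_arm(
  deltas=[0,0.002,0,0,0,2,-1,0,0.003,0,0,0,3.5,-1,-0.004,0.0028,0,0,0,3.5,-1,-0.01,0.0024,0,0,0,3.5,-1,-0.016,0.002,0,0,0,3.5,-1,-0.024,0.0016,0,0,0,3.5,-1,-0.03,0.0012,0,0,0,3.5,-1,-0.03,0.0012,0,0,0,3.5,-1],
)

```text
time: 13.35
tool_pos: [0.4644, 0.0611, 0.1183]
tcp_rot: [-2.941, 1.103, -0.002]
wrist_force: [-0.4, -1.3, -1.1]
width: 0.123
grip_force: 79.3
```

```bash
python3 tick.py; python3 st.py .131 40 32 24 16 8 0 -8 -16 -24 -32 -40 -43
```

```text
t 13.35 r 0.1313 phi 47.94  toolphi 47.20 z 0.1183 F [-0.37 -1.33 -1.14] M [-0.011 -0.013 -0.038]  rxF 0.162 tau(ccw on tool) 0.124
ticks [(np.float64(41.25), 0.6000000238418579), (np.float64(41.5), 0.800000011920929), (np.float64(41.75), 1.0), (np.float64(42.0), 1.100000023841858), (np.float64(42.25), 1.2000000476837158), (np.float64(42.5), 1.2999999523162842), (np.float64(42.75), 1.399999976158142), (np.float64(43.0), 1.5), (np.float64(43.25), 1.5), (np.float64(43.5), 1.5), (np.float64(43.75), 1.2000000476837158), (np.float64(44.0), 0.8999999761581421)]
t 13.40 r 0.1307 phi 48.01  toolphi 47.21 z 0.1185 F [ 0.07  0.48 -1.66] M [-0.028  0.026 -0.012]  rxF -0.053 tau(ccw on tool) -0.065
t 13.40 r 0.1307 phi 48.01  toolphi 47.21 z 0.1185 F [ 0.07  0.48 -1.66] M [-0.028  0.026 -0.012]  rxF -0.053 tau(ccw on tool) -0.065
40 [ 7.00e-04  1.83e-02  1.40e-03 -5.00e-02 -1.10e-01 -7.21e+00]
32 [ 4.200e-03  3.620e-02  1.400e-03 -4.000e-02 -1.200e-01 -1.521e+01]
24 [ 1.030e-02  5.340e-02  1.400e-03 -3.000e-02 -1.200e-01 -2.321e+01]
16 [ 1.860e-02  6.970e-02  1.400e-03 -3.000e-02 -1.200e-01 -3.121e+01]
8 [ 2.920e-02  8.460e-02  1.400e-03 -2.000e-02 -1.200e-01 -3.921e+01]
0 [ 4.170e-02  9.800e-02  1.400e-03 -1.000e-02 -1.300e-01 -4.721e+01]
-8 [ 5.590e-02  1.094e-01  1.500e-03 -0.000e+00 -1.300e-01 -5.521e+01]
-16 [ 7.160e-02  1.188e-01  1.500e-03  1.000e-02 -1.300e-01 -6.321e+01]
-24 [ 8.850e-02  1.258e-01  1.500e-03  2.000e-02 -1.300e-01 -7.121e+01]
-32 [ 1.061e-01  1.305e-01  1.500e-03  3.000e-02 -1.300e-01 -7.921e+01]
-40 [ 1.243e-01  1.327e-01  1.600e-03  4.000e-02 -1.300e-01 -8.721e+01]
-43 [ 1.311e-01  1.328e-01  1.600e-03  4.000e-02 -1.300e-01 -9.021e+01]
```

Emit:
jog_arm(
  deltas=[0.0007,0.0183,0.0005,0,0,-7.2,-1,0.0042,0.0362,0.0005,0,0,-15.2,-1,0.0103,0.0534,0.0005,0,0,-23.2,-1,0.0186,0.0697,0.0005,0,0,-31.2,-1,0.0292,0.0846,0.0005,0,0,-39.2,-1,0.0417,0.098,0.0005,0,0,-47.2,-1,0.0559,0.1094,0.0005,0,0,-55.2,-1,0.0716,0.1188,0.0005,0,0,-63.2,-1],
)

```text
time: 14.2
tool_pos: [0.441, -0.0772, 0.1181]
tcp_rot: [3.081, 0.609, 0.003]
wrist_force: [-0.4, -0.1, 0.1]
width: 0.121
grip_force: 79.4
```

```bash
python3 st.py .131 -16 -24 -32 -40 -43
```

```text
t 14.20 r 0.1314 phi -16.59  toolphi -16.25 z 0.1181 F [-0.39 -0.09  0.07] M [-0.028  0.048  0.011]  rxF -0.009 tau(ccw on tool) 0.001
-16 [ 0.0004 -0.0013  0.0011  0.09   -0.1     0.25  ]
-24 [ 1.60e-03  1.69e-02  1.10e-03  9.00e-02 -1.00e-01 -7.75e+00]
-32 [ 5.300e-03  3.480e-02  1.100e-03  1.000e-01 -9.000e-02 -1.575e+01]
-40 [ 1.140e-02  5.200e-02  1.200e-03  1.100e-01 -8.000e-02 -2.375e+01]
-43 [ 1.440e-02  5.820e-02  1.200e-03  1.100e-01 -8.000e-02 -2.675e+01]
```

Emit:
jog_arm(
  deltas=[0.0016,0.0169,0.0005,0,0,-7.7,-1,0.0053,0.0348,0.0005,0,0,-15.7,-1,0.0114,0.052,0.0005,0,0,-23.7,-1,0.0141,0.0576,0.0005,0,0,-26.5,-1,0.0141,0.0576,0.0005,0,0,-26.5,-1,0.0141,0.0576,0.0005,0,0,-26.5,-1],
)

```text
time: 14.8
tool_pos: [0.4755, -0.1243, 0.1174]
tcp_rot: [2.864, 1.288, 0.002]
wrist_force: [-0.5, 0.5, -1.0]
width: 0.119
grip_force: 79.4
```

```bash
python3 tick.py; python3 st.py .131 -42.7
```

```text
t 14.80 r 0.1307 phi -42.35  toolphi -42.33 z 0.1174 F [-0.54  0.52 -1.  ] M [-0.039 -0.044  0.009]  rxF -0.098 tau(ccw on tool) -0.088
ticks [(np.float64(-60.0), 6.0), (np.float64(-59.75), 6.800000190734863), (np.float64(-59.5), 7.400000095367432), (np.float64(-59.25), 7.900000095367432), (np.float64(-42.75), 1.399999976158142), (np.float64(-42.5), 2.5999999046325684), (np.float64(-42.25), 2.4000000953674316), (np.float64(-42.0), 1.600000023841858), (np.float64(-41.75), 0.8999999761581421), (np.float64(-41.5), 0.699999988079071), (np.float64(-41.25), 0.5), (np.float64(-41.0), 0.4000000059604645)]
t 14.85 r 0.1307 phi -42.21  toolphi -42.36 z 0.1173 F [-0.25  1.27 -1.38] M [ 0.008 -0.006  0.017]  rxF -0.135 tau(ccw on tool) -0.118
t 14.85 r 0.1307 phi -42.21  toolphi -42.36 z 0.1173 F [-0.25  1.27 -1.38] M [ 0.008 -0.006  0.017]  rxF -0.135 tau(ccw on tool) -0.118
-42.7 [-3.0e-04  1.1e-03  3.0e-04  6.0e-02 -3.0e-02 -3.4e-01]
```

Emit:
jog_arm(
  deltas=[0.008,0.0003,0,0,0,0,-1,0.013,0.0003,0,0,0,0,-1,0.016,0.0003,0,0,0,0,-1,0.019,0.0003,0,0,0,0,-1,0.022,0.0003,0,0,0,0,-1],
)

```text
time: 15.35
tool_pos: [0.4907, -0.1077, 0.1176]
tcp_rot: [2.863, 1.291, 0.002]
wrist_force: [0.3, -1.2, -0.5]
width: 0.12
grip_force: 79.4
```

Emit:
jog_arm(
  deltas=[0.003,0,0,0,0,0,-1,0.006,0,0,0,0,0,-1,0.0075,0,0,0,0,0,-1,0.0075,0,0,0,0,0,-1],
)

```text
time: 15.75
tool_pos: [0.4956, -0.1023, 0.1175]
tcp_rot: [2.863, 1.291, 0.002]
wrist_force: [0.8, 0.5, -1.5]
width: 0.12
grip_force: 79.4
```

```bash
python3 st.py .101 -42.4
```

```text
t 15.75 r 0.1010 phi -42.60  toolphi -42.44 z 0.1175 F [ 0.83  0.46 -1.46] M [-0.051  0.028  0.015]  rxF 0.032 tau(ccw on tool) 0.048
-42.4 [-0.     -0.0004  0.0005  0.1    -0.05    0.04  ]
```

```bash
cat > av.py <<'E'
from st import *
L=[]
for i in range(5):
    s=readout.read_state(); d=s["tool_pos"][:2]-C; F=s["wrist_force"]; L.append(d[0]*F[1]-d[1]*F[0]+s["torque"][2]); 
    if i<4: read_camera("wrist")
print("tau",np.round(L,3),"mean %.3f"%np.mean(L)); polar()
E
```

Emit:
jog_arm(
  deltas=[0.0001,-0.0035,0,0,0,2,-1,0.0002,-0.007,0,0,0,4,-1,0.0006,-0.0106,0,0,0,6,-1,0.001,-0.0141,0,0,0,8,-1,0.0015,-0.0175,0,0,0,10,-1,0.0022,-0.021,0,0,0,12,-1,0.003,-0.0244,0,0,0,14,-1,0.0039,-0.0278,0,0,0,16,-1],
)

```text
time: 16.55
tool_pos: [0.4787, -0.084, 0.1183]
tcp_rot: [3.01, 0.874, 0.006]
wrist_force: [2.8, -10.8, -3.4]
width: 0.119
grip_force: 79.4
```

```bash
python3 av.py
```

```text
tau [0.421 0.326 0.296 0.186 0.298] mean 0.305
t 16.75 r 0.1014 phi -28.29  toolphi -26.38 z 0.1182 F [ 2.06 -9.   -2.49] M [-1.648 -0.305 -0.573]  rxF 0.871 tau(ccw on tool) 0.298
```

Emit:
jog_arm(
  deltas=[0.0001,-0.0035,0,0,0,2,-1,0.0002,-0.007,0,0,0,4,-1,0.0006,-0.0106,0,0,0,6,-1,0.001,-0.0141,0,0,0,8,-1,0.0015,-0.0175,0,0,0,10,-1,0.0022,-0.021,0,0,0,12,-1,0.003,-0.0244,0,0,0,14,-1,0.0039,-0.0278,0,0,0,16,-1],
)

```text
time: 17.55
tool_pos: [0.466, -0.0583, 0.1178]
tcp_rot: [3.104, 0.447, 0.004]
wrist_force: [0.6, -9.8, -1.6]
width: 0.122
grip_force: 79.7
```

```bash
python3 av.py;python3 tick.py
```

```text
tau [0.257 0.276 0.377 0.252 0.367] mean 0.306
t 17.75 r 0.1013 phi -12.07  toolphi -10.39 z 0.1178 F [ -0.17 -10.01  -1.29] M [-1.605 -0.045 -0.591]  rxF 0.958 tau(ccw on tool) 0.367
t 17.75 r 0.1013 phi -12.07  toolphi -10.39 z 0.1178 F [ -0.17 -10.01  -1.29] M [-1.605 -0.045 -0.591]  rxF 0.958 tau(ccw on tool) 0.367
ticks [(np.float64(-18.5), 7.5), (np.float64(26.75), 8.800000190734863), (np.float64(27.0), 10.300000190734863), (np.float64(27.25), 10.899999618530273), (np.float64(27.5), 11.0), (np.float64(27.75), 11.100000381469727), (np.float64(28.0), 11.100000381469727), (np.float64(28.25), 11.0), (np.float64(28.5), 10.600000381469727), (np.float64(28.75), 10.100000381469727), (np.float64(29.0), 9.100000381469727), (np.float64(29.25), 7.5)]
t 17.80 r 0.1013 phi -12.06  toolphi -10.39 z 0.1178 F [-0.28 -9.78 -1.53] M [-1.625 -0.005 -0.553]  rxF 0.932 tau(ccw on tool) 0.380
```

Emit:
jog_arm(
  deltas=[0.0001,-0.0035,0,0,0,2,-1,0.0002,-0.007,0,0,0,4,-1,0.0006,-0.0106,0,0,0,6,-1,0.001,-0.0141,0,0,0,8,-1,0.0015,-0.0175,0,0,0,10,-1,0.0022,-0.021,0,0,0,12,-1,0.003,-0.0244,0,0,0,14,-1,0.0039,-0.0278,0,0,0,16,-1],
)

```text
time: 18.6
tool_pos: [0.4609, -0.0307, 0.1175]
tcp_rot: [3.136, 0.011, 0.002]
wrist_force: [-1.8, -12.0, -0.7]
width: 0.126
grip_force: 80.0
```

```bash
python3 av.py
```

```text
tau [0.415 0.429 0.364 0.407 0.472] mean 0.417
t 18.80 r 0.1013 phi 3.79  toolphi 5.61 z 0.1175 F [ -1.27 -11.46  -1.52] M [-1.897  0.24  -0.684]  rxF 1.156 tau(ccw on tool) 0.472
```

Emit:
jog_arm(
  deltas=[0.0001,-0.0035,0,0,0,2,-1,0.0002,-0.007,0,0,0,4,-1,0.0006,-0.0106,0,0,0,6,-1,0.001,-0.0141,0,0,0,8,-1,0.0015,-0.0175,0,0,0,10,-1,0.0022,-0.021,0,0,0,12,-1,0.003,-0.0244,0,0,0,14,-1,0.0039,-0.0278,0,0,0,16,-1],
)

```text
time: 19.6
tool_pos: [0.4634, -0.0033, 0.117]
tcp_rot: [3.106, -0.426, -0.001]
wrist_force: [-4.7, -13.4, 0.6]
width: 0.124
grip_force: 80.6
```

```bash
python3 av.py;python3 tick.py
```

```text
tau [0.51  0.628 0.46  0.557 0.541] mean 0.539
t 19.80 r 0.1016 phi 19.41  toolphi 21.63 z 0.1170 F [ -4.35 -13.4    0.73] M [-2.229  0.635 -0.885]  rxF 1.426 tau(ccw on tool) 0.541
t 19.80 r 0.1016 phi 19.41  toolphi 21.63 z 0.1170 F [ -4.35 -13.4    0.73] M [-2.229  0.635 -0.885]  rxF 1.426 tau(ccw on tool) 0.541
ticks [(np.float64(-38.0), 11.800000190734863), (np.float64(-37.75), 14.199999809265137), (np.float64(-37.5), 15.199999809265137), (np.float64(-37.25), 15.5), (np.float64(-37.0), 15.600000381469727), (np.float64(-36.75), 15.600000381469727), (np.float64(-36.5), 15.600000381469727), (np.float64(-36.25), 15.5), (np.float64(-36.0), 15.399999618530273), (np.float64(-35.75), 14.899999618530273), (np.float64(-35.5), 13.600000381469727), (np.float64(-35.25), 10.699999809265137)]
t 19.85 r 0.1015 phi 19.40  toolphi 21.63 z 0.1171 F [ -5.58 -12.74   1.34] M [-2.223  0.598 -0.88 ]  rxF 1.389 tau(ccw on tool) 0.509
```

Emit:
jog_arm(
  deltas=[0,0.002,0,0,0,0,-1,0,0.004,0,0,0,0,-1,0,0.005,0,0,0,0,-1],
)

```text
time: 20.15
tool_pos: [0.4629, -0.0055, 0.1173]
tcp_rot: [3.112, -0.424, 0.001]
wrist_force: [-2.5, -0.9, -0.4]
width: 0.123
grip_force: 79.6
```

```bash
python3 tick.py
```

```text
t 20.15 r 0.1015 phi 18.06  toolphi 21.62 z 0.1173 F [-2.53 -0.86 -0.43] M [-0.231  0.26  -0.092]  rxF 0.138 tau(ccw on tool) 0.046
ticks [(np.float64(-38.0), 10.899999618530273), (np.float64(-37.75), 13.100000381469727), (np.float64(-37.5), 14.199999809265137), (np.float64(-37.25), 14.800000190734863), (np.float64(-37.0), 15.0), (np.float64(-36.75), 15.0), (np.float64(-36.5), 15.100000381469727), (np.float64(-36.25), 15.0), (np.float64(-36.0), 14.899999618530273), (np.float64(-35.75), 14.399999618530273), (np.float64(-35.5), 13.199999809265137), (np.float64(-35.25), 10.399999618530273)]
t 20.20 r 0.1014 phi 18.13  toolphi 21.61 z 0.1173 F [-2.13 -2.22  0.71] M [-0.484  0.459 -0.151]  rxF 0.265 tau(ccw on tool) 0.114
```

Emit:
jog_arm(
  deltas=[-0.004,0,0,0,0,0,-1,-0.01,0,0,0,0,0,-1,-0.018,0,0,0,0,0,-1,-0.03,0,0,0,0,0,-1,-0.045,0,-0.01,0,0,0,-1,-0.045,0,-0.05,0,0,0,-1],
)

```text
time: 20.8
tool_pos: [0.4133, 0.0085, 0.1625]
tcp_rot: [3.113, -0.422, -0.018]
wrist_force: [0.9, -0.3, -1.5]
width: 0.12
grip_force: 79.4
```

```bash
python3 tick.py; python3 - <<'E'
from h import *
for z in (.16,.06,.021): print(delta([.42,-.21,z],tool(np.radians(-15.5))))
E
```

```text
t 20.80 r 0.1530 phi 19.33  toolphi 21.53 z 0.1625 F [ 0.86 -0.27 -1.54] M [ 0.03  -0.051 -0.004]  rxF 0.009 tau(ccw on tool) 0.005
ticks [(np.float64(-60.0), 0.0), (np.float64(-59.75), 0.0), (np.float64(-59.5), 0.0), (np.float64(-59.25), 0.0), (np.float64(-59.0), 0.0), (np.float64(-58.75), 0.0), (np.float64(-58.5), 0.0), (np.float64(-58.25), 0.0), (np.float64(-58.0), 0.0), (np.float64(-57.75), 0.0), (np.float64(-57.5), 0.0), (np.float64(-57.25), 0.0)]
t 20.85 r 0.1460 phi 19.85  toolphi 21.52 z 0.1722 F [3.5  0.56 4.28] M [ 0.003 -0.171  0.01 ]  rxF -0.201 tau(ccw on tool) -0.190
[ 0.0575  0.2105  0.0121 -0.1    -0.28    0.08  ]
[ 0.057   0.2106  0.1121 -0.1    -0.28    0.08  ]
[ 0.0569  0.2107  0.1511 -0.1    -0.28    0.08  ]
```

Emit:
jog_arm(
  deltas=[0,0.05,0,0,0,0,-1,0.01,0.1,0,0,0,0,-1,0.03,0.15,0,0,0,0,-1,0.057,0.2,0.01,0,0,0,-1,0.057,0.21,0.05,0,0,0,-1,0.057,0.21,0.1,0,0,0,-1,0.057,0.21,0.12,0,0,0,-1,0.057,0.21,0.12,0,0,0,-1],
)

```text
time: 21.65
tool_pos: [0.4156, -0.208, 0.0437]
tcp_rot: [-3.109, 0.423, 0.01]
wrist_force: [-0.6, 0.3, -0.2]
width: 0.122
grip_force: 79.5
```

```bash
python3 - <<'E'
from h import *
s=readout.read_state();print(s["tool_pos"],s["wrist_force"])
print(delta([.42,-.21,.021],tool(np.radians(-15.5))))
c=read_camera("top"); cv2.imwrite("pics/t5.png",cv2.resize(c["color"][130:280,230:430],None,fx=4,fy=4,interpolation=cv2.INTER_CUBIC))
E
```

```text
[ 0.41564983 -0.20803243  0.04369741] [-0.63217092  0.31017922 -0.22987965]
[ 0.0049  0.0008  0.0227 -0.16    0.37    0.    ]
```

View pics/t5.png

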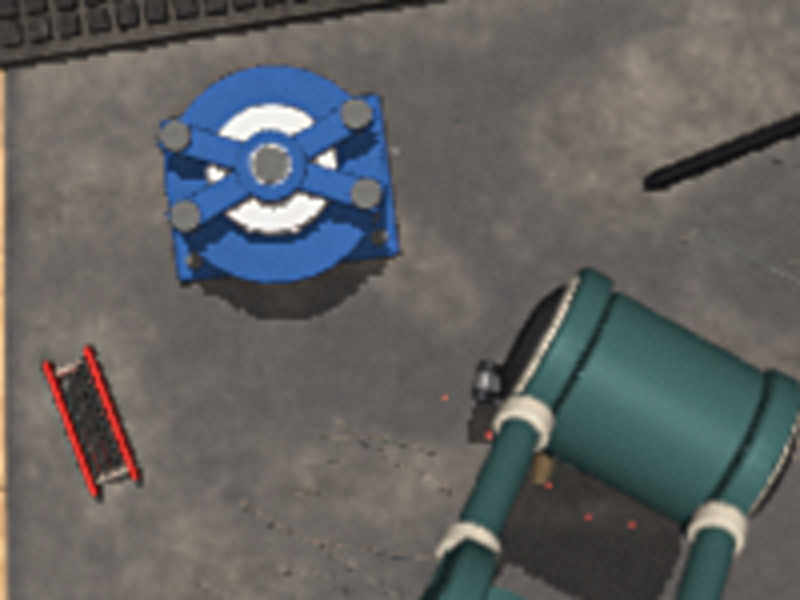

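The press is clear of the arm at (270,165), the space below the hand is open bench, and the hex key set at (90,420) hasn't moved. I'll lay the rod down here.

Emit:
jog_arm(
  deltas=[0.002,0,0.01,0,0.3,0,-1,0.003,0,0.018,0,0.3,0,-1,0.003,0,0.021,0,0.3,0,-1,0.003,0,0.0225,0,0.3,0,-1,0.003,0,0.0225,0,0.3,0,-1],
)

```text
time: 22.2
tool_pos: [0.4224, -0.2112, 0.0251]
tcp_rot: [3.112, -0.423, 0.012]
wrist_force: [-0.6, -0.3, -1.3]
width: 0.122
grip_force: 79.5
```

Emit:
jog_arm(
  deltas=[0,0,0,0,0,0,-0.6,0,0,0,0,0,0,-0.4,0,0,0,0,0,0,-0.2,0,0,0,0,0,0,-0.2,0,0,-0.03,0,0,0,-0.2,0,0,-0.08,0,0,0,-0.2,0,0,-0.15,0,0,0,-0.2,0,0,-0.15,0,0,0,-0.2],
)

```text
time: 23.0
tool_pos: [0.4238, -0.2125, 0.1805]
tcp_rot: [3.109, -0.422, 0.024]
wrist_force: [0.9, -0.5, 0.0]
width: 0.399
grip_force: 0.0
```

```bash
python3 - <<'E'
from h import *
s=readout.read_state();print(s["tool_pos"],s["wrist_force"])
c=read_camera("wrist"); cv2.imwrite("pics/w6.png",c["color"])
b=c["color"].astype(int); m=((b[...,2]-b[...,0]>45)&(b[...,2]>120)).astype(np.uint8)
n,l,st,ce=cv2.connectedComponentsWithStats(m)
for i in range(1,n):
    if st[i,4]>200:
        print(st[i],ce[i],atz(c,ce[i],.0062), np.linalg.norm(atz(c,ce[i],.0062)[:2]-C))
E
```

```text
[ 0.42383901 -0.21246714  0.18053747] [ 0.93724487 -0.48801864  0.04423668]
[ 573   48   33  120 1674] [592.90681004 107.16905615] [ 0.43188758 -0.47940754  0.0062    ] 0.47128183080192976
[ 547   53   22  125 1765] [556.70651558 114.3898017 ] [ 0.43404304 -0.44226299  0.0062    ] 0.4350667403954963
[ 315  108   15  136 1671] [322.07660084 172.29682825] [ 0.43903397 -0.21528535  0.0062    ] 0.2254102466575816
[ 12 241  67  72 456] [ 44.25219298 276.29824561] [0.41171291 0.10847715 0.0062    ] 0.20215141550824153
[ 476  251  164  108 9725] [574.99084833 304.58735219] [ 0.22029837 -0.4485502   0.0062    ] 0.5431602844056733
[   0  257   63  143 2802] [ 25.98857959 344.17309065] [0.33621753 0.1834057  0.0062    ] 0.308429052193242
[ 274  324  101   27 1110] [334.42972973 338.7009009 ] [ 0.25696547 -0.17860185  0.0062    ] 0.34103239002478314
[ 588  340   52   56 1314] [622.42922374 372.52359209] [ 0.09462368 -0.51268958  0.0062    ] 0.6745427478335401
[426 353  43  47 631] [443.14263074 380.41362916] [ 0.16327249 -0.28629082  0.0062    ] 0.4760613716471199
```

View pics/w6.png

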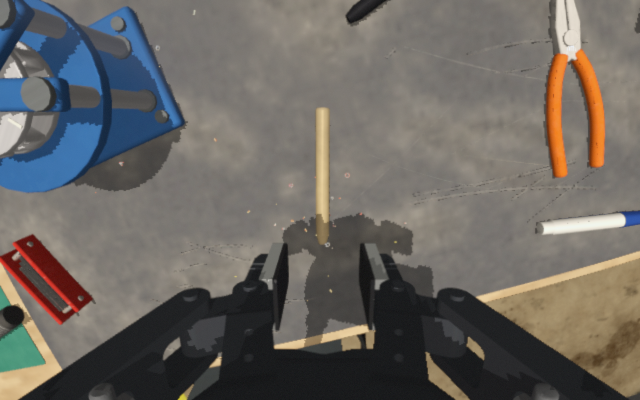

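The rod lies flat on the open bench, spanning (322,108)–(323,242), about 0.22 m from the press, and the gripper is clear of everything.

```bash
python3 -c "
from workcell import finish_job
print(finish_job())"
```

```text
the job is handed in; nothing more can be done
None
```

The job is handed in, but it returned no verdict. I estimate the pad presses on the bush with 55–65 N, from a turning torque that rose from about 0.31 to 0.54 N m. The rod lies on the open bench about 0.22 m from the press, and the gripper is clear of everything.

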